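Lock the metronome's steel plate with the T-head key

TASK

The wooden metronome case lies on its back with its front flap open. Take the brass key with the flat bar handle from the little wooden rack, put its T-shaped head lengthwise down through the slot in the case's steel plate until its round collar sits flat on the plate, then give it a quarter turn so that the head is locked crosswise under the plate, and let go. Leave the round-knobbed pin where it stands in the rack.

Things in the scene. Friction and masses are not known exactly. Their poses are not given: they have to be found in the camera images.
- key: Brass key, about 0.3 kg, upright in one rack slot, bar along the slot. Origin: middle of the underside of its round collar, z up. Collar 48 mm across, z 0 to 6 mm; neck 14 mm across; flat bar handle 50 mm long (x), 14 mm thick (y), z 26 to 54 mm: grip across the 14 mm. Stem below 12 mm across; at its foot the T-head, 44 mm long (x, parallel to the bar), 12 mm wide, z -26 to -14 mm. A half turn looks the same.
- slot (a point): Middle of the slot at the plate's top face, 80 mm above the desk; 60 mm long (x), 26 mm wide (y), z up, in a 6 mm steel plate, 60 mm of free space below. Fixed wooden case: reaches 65 mm to -x, where it is 150 mm wide, and 165 mm to +x, where it is 90 mm wide; rim 6 mm above the plate; open flap slopes to the desk on the -y side. The head turns freely either way.
- pin: Brass pin in the rack's other slot, same size as the key, but with a round knob 36 mm across for a handle and a plain stem without T-head. To be left alone. Origin: middle of the underside of its collar, z up.
- rack: Fixed wooden rack, 80 mm (x) by 190 mm (y), 50 mm high; origin under its middle, z up. In its 8 mm top board two slots, each 24 mm (x) by 56 mm (y), centred 45 mm to either side of the middle along y; the collars of key and pin rest on the top. Lift the key straight up 30 mm or more to clear it.
Not all that is in view belongs to the job. What is shaped like the key but black or turquoise is not meant.

How it is judged:
By the outcome, as a careful person would: the job done as asked, in the order asked, and still so for the second after the job is handed in, with the robot touching nothing.
It also fails if it takes over 45 s, if anything falls off the work surface, if the arm or the gripper's body presses on something with over 40 N, if the wrist force passes 120 N, or if a joint passes its speed limit or range.

ROBOT

A 7-joint arm with a two-finger parallel gripper is mounted at the origin on the work surface. World frame = base frame: x ahead of the robot, y to its left, z up, the work surface at z = 0. Lengths are in m, angles in rad, forces in N, time in s.
With the tool pointing down it reaches from about 0.4 to 0.9 m from the base axis. Payload 5.6 kg.
Tool frame: the origin (TCP) lies midway between the tips of the shut fingers; the grasp point (between the pads) lies 19 mm behind it (bot.pinch_z is the distance from the TCP to the grasp point, in m); z points along the fingers, y is the line along which they close (so a half turn about z gives the same grasp; the last joint's range is limited). The gripper opens to 92 mm and grips with 3 to 60 N. Pads are 20 mm wide; open, the fingers measure 128 mm over their backs; the gripper's body (75 mm by 189 mm) begins 69 mm behind the grasp point.
Start: joints at [1.104, 0.468, -0.012, 1.603, 0.006, 1.071, -0.056], TCP at [0.267, -0.593, 0.194] pointing down, gripper open.
Joint ranges: [-2.53, 2.53], [-0.31, 2.02], [-1.57, 1.55], [0.28, 2.44], [-1.29, 4.43], [0.15, 1.84], [-2.92, 2.92]. Speed limits (rad/s): [2.57, 2.57, 3.14, 3.14, 3.14, 3.14, 3.14].

INTERFACE

Orientations are given as a unit quaternion [x, y, z, w].
In Python, from rig import bot, capture, models gives the robot as it stands. The module is installed in compiled form; this text tells all that it offers.
- The arm moves only by the tool carry_out, never from a script. Its argument "series" is a list of rows, each a list of 3 entries, a list of its own where there are three numbers: the closure, from 0 (fully open) to 1 (shut), then the shift along the tool's x, y, z in cm, then the turn about the tool's z in rad. A call has 1 to 8 rows; each row is the pose to reach, as a shift and turn from the pose commanded when the call began, along the tool's axes at that moment; what a row does not reach only later rows make up. A row lasts 1/8 s, in which the tool goes at most 62.5 mm and 10.7 degrees, less where a joint would pass 70% of its speed; a pose out of reach is approached as far as the arm can. A call with a gripper value outside its range is refused whole. The fingers move at their own pace and stop on an object; "squeeze" is the grip in N (left out, the last holds). Time passes only in rows, so rows that repeat a pose let the fingers close. It gives the time, the measured TCP pose, the force, the opening and the grip force at its end, in the units of the state.
- bot.get_obs(): the state, without advancing time (a new reading comes with each control period).
- capture(name): name is "scene" or "top"; returns a dict with "color" (480x640x3 uint8, red, green, blue), "fx", "fy", "cx", "cy" (pixels), "R" (3x3) and "t" (3): a world point X has camera coordinates R X + t. Camera axes: x right, y down, z forward; pixel columns grow to the right and rows downward; lengths in m; the calibration is good to about 2 mm. A picture is of the moment at which its call begins. There is no depth.
- bot.hand_in(): hands the job in; it is judged then, once.
Trained networks look in the newest picture that a camera, given by its name, has taken for a name from the list of things; names that differ only in an ending like _2 or _b are one class to them, and where a whole thing is asked for, a point or a joint stands for the part that bears it (a point fixed in the world has none). Each returns a list of dicts, best first, with "conf" (0 to 1); they miss things now and then, are a little off and sometimes report something else, mostly with a low value. They report only what shows in the picture. A call takes as long as a camera call. They do not tell look-alikes from the thing itself.
- models.find_in(label, camera): "location" ([x, y, z] in m, in world coordinates, good to about 4 mm: the middle of the surface that is visible of it).
- models.trace(label, camera): "mask" (480x640 bool, what is visible of it).
The state is a dict: "time": time; "joints": joint angles; "dq": joint speeds; "joint_torque": joint torques, N m; "position": TCP position; "tool_rot": TCP orientation; "ft_force": force on the tool from outside, world axes, zero at the start; "ft_torque": the same for the moment, N m; "width": opening from 0.0 (shut) to 1.0 (fully open); "finger_force": force on a finger pad.
Only numpy, scipy, OpenCV 4.12 (cv2) and the standard library are available. Lean on these libraries where they do the work, as an engineer would, in place of code of your own. Each camera call takes 0.05 s, during which the arm holds its last target. There are 200 camera calls.

## Working session

There is one attempt and no reset: what is moved stays moved. The work goes in short steps, Python scripts to look and compute and a tool call to move; the robot and the scene stay as the last step left them, time stands still between calls to the robot, and variables do not carry over. Pictures are saved under pics/ and viewed, at most 13 in all, crops included, and the job is handed in when it is done.

Besides the shell and the picture viewer there is one more tool, called after "Call:" by a JSON object that holds its "method" and its "body", one argument or row to a line. carry_out: Moves the arm, as the interface text tells. Its arguments: {"type":"object","properties":{"series":{"type":"array"},"squeeze":{"type":"number"}},"required":["series"]}

```bash
mkdir -p pics; python3 - <<'E'
from rig import bot,capture,models
import cv2,numpy as np
for c in("scene","top"):
    d=capture(c); cv2.imwrite(f"pics/{c}0.png",d["color"][:,:,::-1])
    print(c,d["fx"],d["cx"],d["cy"],np.round(d["R"],3).tolist(),np.round(d["t"],3))
    for l in("key","slot","pin","rack"):
        print(l,[(np.round(q["location"],3).tolist(),round(q["conf"],2)) for q in models.find_in(l,c)])
o=bot.get_obs();print({k:np.round(v,3) for k,v in o.items()},bot.pinch_z)
E
```

```text
scene 457.664855658059 316.643372892275 236.58390291032052 [[-0.018, 1.0, -0.015], [0.619, -0.001, -0.785], [-0.785, -0.023, -0.619]] [-0.109 -0.282  1.331]
key [([0.569, 0.294, 0.085], 0.89), ([0.446, 0.244, 0.049], 0.89), ([0.464, 0.34, 0.06], 0.82), ([0.692, 0.3, 0.052], 0.56)]
slot [([0.538, -0.193, 0.062], 0.95)]
pin [([0.592, 0.202, 0.073], 0.78), ([0.571, 0.296, 0.081], 0.49)]
rack [([0.597, 0.252, 0.051], 0.97)]
top 619.6721574817103 316.0415656644594 242.7205421440103 [[0.109, -0.994, 0.004], [-0.974, -0.107, -0.199], [0.198, 0.018, -0.98]] [0.078 0.591 0.923]
key [([0.454, 0.336, 0.055], 0.96), ([0.537, 0.408, 0.059], 0.84), ([0.674, 0.299, 0.06], 0.81), ([0.561, 0.296, 0.078], 0.6)]
slot [([0.518, -0.204, 0.067], 0.93)]
pin [([0.58, 0.2, 0.098], 0.87)]
rack [([0.571, 0.25, 0.05], 0.6)]
{'time': np.float64(0.5), 'joints': array([ 1.104,  0.468, -0.012,  1.603,  0.006,  1.071, -0.056]), 'dq': array([-0.   , -0.001,  0.001, -0.   ,  0.002, -0.001,  0.   ]), 'joint_torque': array([-0.0000e+00, -5.1998e+01, -1.2000e-02, -2.4384e+01, -5.7000e-02,
        1.2000e-02,  0.0000e+00]), 'position': array([ 0.267, -0.592,  0.194]), 'tool_rot': array([ 0.978,  0.21 , -0.   , -0.   ]), 'ft_force': array([ 0.4 ,  0.86, -0.89]), 'ft_torque': array([ 0.025, -0.021, -0.041]), 'finger_force': np.float64(0.0), 'width': np.float64(0.998)} 0.0187
```

View pics/scene0.png

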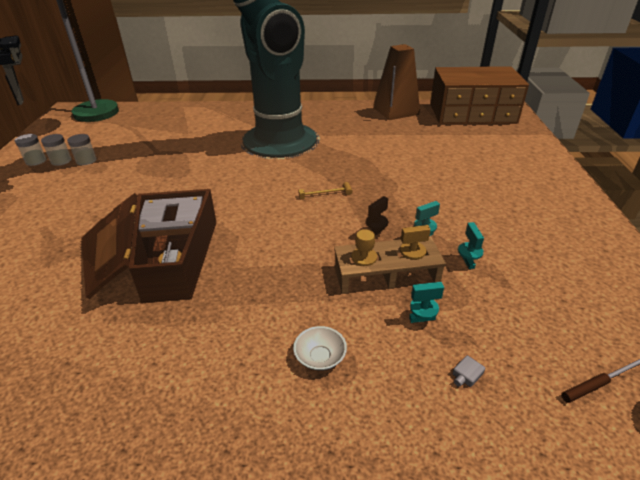

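View pics/top0.png

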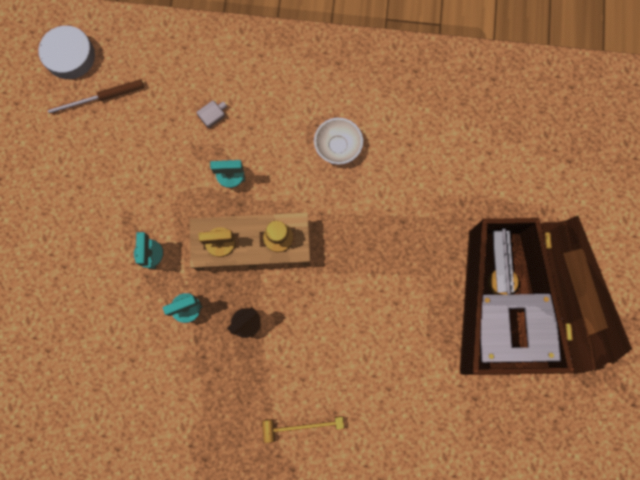

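The key stands in the rack at scene (415,242) / top (217,240), and the pin at (277,236) in top. The slot is at top (519,327) with its long side roughly along world x. I'll zoom in on these.

```bash
cat > h.py <<'E'
from rig import bot,capture,models
import cv2,numpy as np
def ray(d,u,v,z):
    R=np.array(d["R"]);t=np.array(d["t"]);C=-R.T@t
    r=R.T@np.array([(u-d["cx"])/d["fx"],(v-d["cy"])/d["fy"],1]);return C+r*(z-C[2])/r[2]
def proj(d,X):
    c=np.array(d["R"])@X+np.array(d["t"]);return np.array([d["fx"]*c[0]/c[2]+d["cx"],d["fy"]*c[1]/c[2]+d["cy"]])
def crop(d,u,v,k,w=400,h=300):
    im=d["color"][:,:,::-1]; a,b=int(w/k),int(h/k); x,y=int(u-a/2),int(v-b/2)
    c=cv2.resize(im[y:y+b,x:x+a],(w,h),interpolation=cv2.INTER_CUBIC)
    for g in range(x-x%10+10,x+a,10):
        cv2.line(c,(int((g-x)*k),0),(int((g-x)*k),6),(0,255,0),1);cv2.putText(c,str(g),(int((g-x)*k)-9,16),0,.33,(255,255,255))
    for g in range(y-y%10+10,y+b,10):
        cv2.line(c,(0,int((g-y)*k)),(6,int((g-y)*k)),(0,255,0),1);cv2.putText(c,str(g),(8,int((g-y)*k)+4),0,.33,(255,255,255))
    return c
E
python3 - <<'E'
from h import *
t=capture("top");s=capture("scene")
cv2.imwrite("pics/z1.png",np.vstack([np.hstack([crop(t,250,240,2.8),crop(t,519,327,4)]),np.hstack([crop(s,395,250,3.5),crop(s,170,212,4)])]))
E
```

```text
(no output)
```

View pics/z1.png

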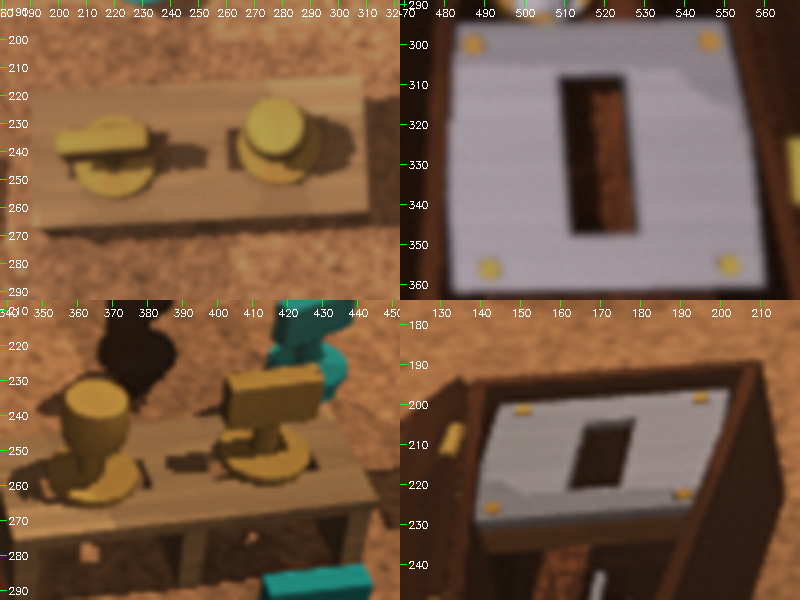

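The crops show the key's bar at top (199–232, 235), its collar centred at (220,242) and the slot corners at (509.5,308.5), (526,308), (529.5,347.5) and (513,347.7). I'll turn these into positions.

```bash
python3 - <<'E'
from h import *
t=capture("top");s=capture("scene")
p=lambda *a:print(a[0],np.round(a[1],4))
c=[ray(t,*q,.08) for q in((509.5,308.5),(526,308),(529.5,347.5),(513,347.7))]
p("slot top",np.mean(c,0)); a=(c[0]+c[1]-c[2]-c[3])/2; p("len,yaw",[np.linalg.norm(a),np.arctan2(a[1],a[0]),np.linalg.norm(c[0]+c[3]-c[1]-c[2])/2])
# scene crop origin 170-50,212-37
o=np.array([120,174]);c=[ray(s,*(o+np.array(q)/4),.08) for q in((186,424-300),(236,418-300),(219,487-300),(168,490-300))]
p("slot scene",np.mean(c,0)); a=(c[2]+c[3]-c[0]-c[1])/2; p("len,yaw",[np.linalg.norm(a),np.arctan2(a[1],a[0])])
p("collar top",ray(t,220.4,241.7,.056));p("bar top",ray(t,215.4,235.3,.104))
p("collar sc",ray(s,413.4,249.3,.056));p("bar sc",ray(s,416.6,228.4,.104))
k=lambda u,v:ray(t,179+u/2.8,186+v/2.8,.104)
l,r=k(57,143),k(148,133);p("bar ends top",np.r_[l,r,np.linalg.norm(l-r),np.arctan2(*(l-r)[1::-1])])
k=lambda u,v:ray(s,338+u/3.5,207+(v-300)/3.5,.104)
l,r=k(228,381),k(322,370);p("bar ends sc",np.r_[l,r,np.linalg.norm(l-r),np.arctan2(*(r-l)[1::-1])])
# rack corners (top crop) z=.05
k=lambda u,v:ray(t,179+u/2.8,186+v/2.8,.05)
A,B=k(362,75),k(368,210);p("rack right edge",np.r_[A,B,np.arctan2(*(A-B)[1::-1])])
# predicted overlay
R=np.array(bot.get_obs()["tool_rot"]);from scipy.spatial.transform import Rotation as Ro
print(Ro.from_quat(R).as_matrix().round(3).tolist())
E
```

```text
slot top [ 0.4778 -0.1783  0.08  ]
len,yaw [0.059  0.1332 0.025 ]
slot scene [ 0.4793 -0.1718  0.08  ]
len,yaw [0.0584 0.1184]
collar top [0.5644 0.2932 0.056 ]
bar top [0.5644 0.2937 0.104 ]
collar sc [0.5648 0.2987 0.056 ]
bar sc [0.5641 0.299  0.104 ]
bar ends top [0.559  0.3175 0.104  0.5699 0.2694 0.104  0.0493 1.7929]
bar ends sc [0.5691 0.2744 0.104  0.56   0.3235 0.104  0.05   1.7554]
rack right edge [0.6283 0.1598 0.05   0.5501 0.1477 0.05   0.1545]
[[0.912, 0.411, -0.0], [0.411, -0.912, -0.0], [-0.0, 0.0, -1.0]]
```

Call:
{"method": "carry_out", "body": {
  "series": [
    [0.5, [3.9, -4.2, 0], -0.085],
    [0.5, [7.8, -8.5, 0], -0.17],
    [0.5, [11.7, -12.7, 0], -0.25],
    [0.5, [15.6, -17, 0], -0.34],
    [0.5, [19.5, -21.2, 0], -0.42],
    [0.5, [23.4, -25.5, 0], -0.5],
    [0.5, [27.5, -29.7, 0], -0.59],
    [0.5, [31.8, -34.4, 0], -0.67]
  ],
  "squeeze": 40
}}

```text
time: 1.7
position: [0.4159, -0.1479, 0.1948]
tool_rot: [0.854, 0.521, 0.0, 0.001]
ft_force: [1.0, -1.0, 0.6]
width: 0.503
finger_force: 0.0
```

```bash
cat >> h.py <<'E'
from scipy.spatial.transform import Rotation as Ro
def go(x,y,z,a):
    """shift (cm) and turn to TCP x,y,z with tool y at world angle a (mod pi)"""
    o=bot.get_obs();M=Ro.from_quat(o["tool_rot"]).as_matrix();p=np.array(o["position"])
    c=np.arctan2(M[1,1],M[0,1]);tr=(a-c+np.pi/2)%np.pi-np.pi/2
    print("pos",p.round(4),"yang",round(c,3),"z",M[:,2].round(3),"t",round(float(o["time"]),2),"w",round(float(o["width"]),3),"F",np.round(o["ft_force"],1),"shift cm",(M.T@(np.array([x,y,z])-p)*100).round(2),"turn",-round(tr,3),"j7",round(o["joints"][6],2))
E
python3 -c "
from h import *
go(.5645,.296,.18,.195)"
```

```text
pos [ 0.4159 -0.1479  0.1948] yang -0.475 z [ 0.001 -0.001 -1.   ] t 1.7 w 0.503 F [ 1.  -1.   0.6] shift cm [46.27 -7.1   1.46] turn -0.67 j7 -0.27
```

Call:
{"method": "carry_out", "body": {
  "series": [
    [0.5, [5.8, -0.9, 0], -0.085],
    [0.5, [11.6, -1.8, 0], -0.17],
    [0.5, [17.4, -2.7, 0], -0.25],
    [0.5, [23.1, -3.5, 0], -0.34],
    [0.5, [29, -4.4, 0.5], -0.42],
    [0.5, [35, -5.3, 1], -0.5],
    [0.5, [40.6, -6.2, 1.3], -0.59],
    [0.5, [46.3, -7.1, 1.5], -0.67]
  ]
}}

```text
time: 2.7
position: [0.5655, 0.296, 0.179]
tool_rot: [0.635, 0.773, -0.0, 0.0]
ft_force: [0.5, -0.3, -0.4]
width: 0.498
finger_force: 0.0
```

```bash
python3 - <<'E'
from h import *
go(.5645,.296,.071,.195)
t=capture("top");s=capture("scene")
cv2.imwrite("pics/z2.png",np.hstack([crop(t,217,235,3.5),crop(s,413,225,3.5)]))
E
```

```text
pos [0.5655 0.296  0.179 ] yang 0.195 z [ 0. -0. -1.] t 2.7 w 0.498 F [ 0.5 -0.3 -0.4] shift cm [ 0.03 -0.1  10.8 ] turn -0.0 j7 -0.63
```

View pics/z2.png

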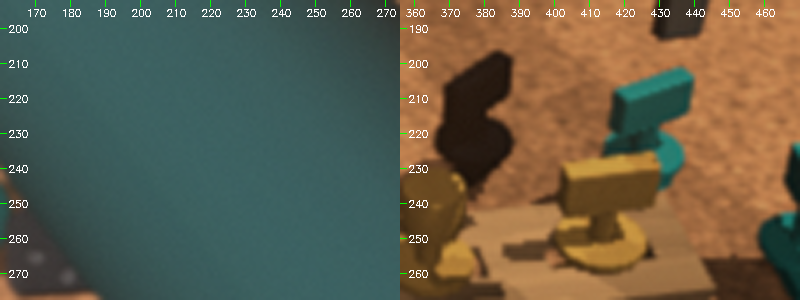

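The top view is blocked by the arm. The scene view shows the near finger tip at about (436,190), above the bar at (416,232). I'll check that against the projection.

```bash
python3 - <<'E'
from h import *
s=capture("scene");p=bot.get_obs()["position"]
n=np.array([np.cos(.195),np.sin(.195),0])
print(proj(s,p+n*.023),proj(s,p+n*.03),proj(s,p-n*.03),proj(s,np.array([.5645,.296,.104])))
cv2.imwrite("pics/z3.png",crop(s,425,180,5))
E
```

```text
[426.36816455 200.59839449] [427.91829321 202.93871519] [415.31779858 183.91500505] [414.9760225  228.55135436]
```

View pics/z3.png

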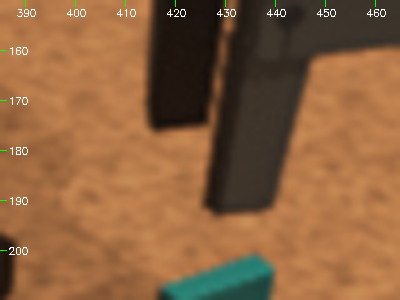

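The finger tips show about (+6,−10) px from their predicted place. I'll descend partway and compare again next to the bar.

Call:
{"method": "carry_out", "body": {
  "series": [
    [0.5, [0, 0, 2.5], 0],
    [0.5, [0, 0, 4.5], 0],
    [0.5, [0, 0, 4.5], 0]
  ]
}}

```text
time: 3.22
position: [0.564, 0.2926, 0.1325]
tool_rot: [0.636, 0.771, -0.002, -0.0]
ft_force: [-0.8, 0.1, 0.4]
width: 0.504
finger_force: 0.0
```

```bash
python3 - <<'E'
from h import *
go(.5645,.296,.071,.195)
s=capture("scene");t=capture("top");p=bot.get_obs()["position"]
n=np.array([np.cos(.195),np.sin(.195),0])
print(proj(s,p),proj(s,p+n*.027),proj(s,p-n*.027),"top",proj(t,p+n*.027),proj(t,p-n*.027),proj(t,p))
cv2.imwrite("pics/z4.png",np.hstack([crop(s,425,215,4.5,400,400),cv2.resize(t["color"][:,:,::-1][100:400,60:360],(400,400))]))
E
```

```text
pos [0.564  0.2926 0.1325] yang 0.192 z [-0.003 -0.002 -1.   ] t 3.23 w 0.504 F [-0.8  0.1  0.4] shift cm [0.33 0.13 6.15] turn -0.003 j7 -0.65
[416.03464775 214.77038692] [421.51550806 223.84666804] [410.83380461 206.15781301] top [210.99205471 212.55158908] [212.93528421 248.37547448] [211.95795414 230.35816847]
```

View pics/z4.png

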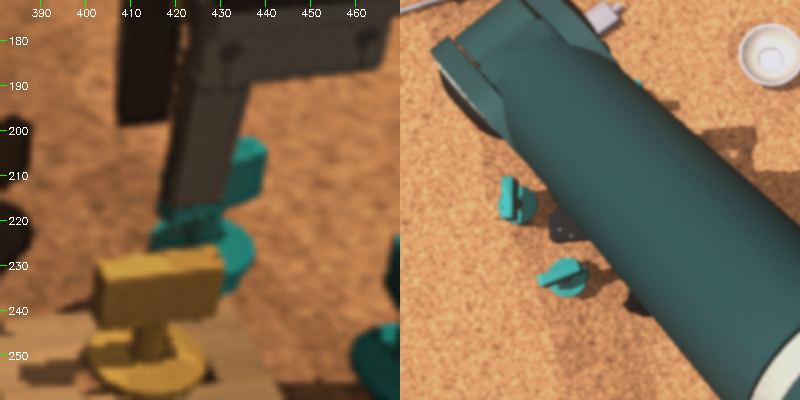

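The fingers straddle the bar: near tip at (423,216), far tip at (413,199), bar top at (416,228). The tips sit a bit high because the fingers retract when open. I'll descend and close.

Call:
{"method": "carry_out", "body": {
  "series": [
    [0.5, [0.2, 0.1, 2.5], 0],
    [0.5, [0.3, 0.1, 5], 0],
    [0.5, [0.3, 0.1, 6.1], 0],
    [0.5, [0.3, 0.1, 6.1], 0],
    [1, [0.3, 0.1, 6.1], 0],
    [1, [0.3, 0.1, 6.1], 0],
    [1, [0.3, 0.1, 6.1], 0],
    [1, [0.3, 0.1, 6.1], 0]
  ]
}}

```text
time: 4.32
position: [0.565, 0.2977, 0.0736]
tool_rot: [0.636, 0.772, -0.0, -0.0]
ft_force: [-1.4, -0.9, 1.9]
width: 0.148
finger_force: 40.0
```

```bash
python3 - <<'E'
from h import *
go(.5645,.296,.071,.195)
o=bot.get_obs();print(o["finger_force"])
s=capture("scene")
cv2.imwrite("pics/z5.png",crop(s,425,215,4.5,400,400))
E
```

```text
pos [0.565  0.2977 0.0736] yang 0.193 z [-0. -0. -1.] t 4.33 w 0.148 F [-1.4 -0.9  1.9] shift cm [-0.16 -0.08  0.26] turn -0.002 j7 -0.69
39.95990574359894
```

View pics/z5.png

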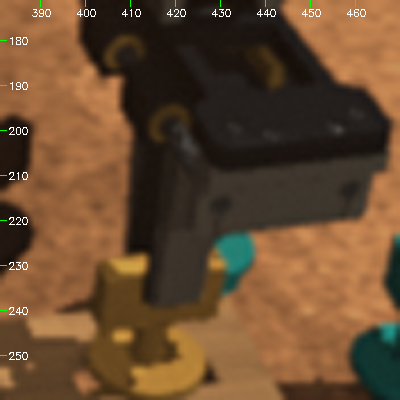

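The bar is gripped at 13.6 mm, with the fingers slightly to +y of the bar's middle. Next is the lift.

Call:
{"method": "carry_out", "body": {
  "series": [
    [1, [0, 0, -1.5], 0],
    [1, [0, 0, -4], 0],
    [1, [0, 0, -7], 0],
    [1, [0, 0, -10], 0],
    [1, [0, 0, -12], 0],
    [1, [0, 0, -12], 0]
  ]
}}

```text
time: 5.12
position: [0.566, 0.2982, 0.1949]
tool_rot: [0.636, 0.772, 0.001, 0.001]
ft_force: [0.7, 0.4, -4.8]
width: 0.151
finger_force: 39.9
```

```bash
python3 - <<'E'
from h import *
go(.4785,-.175,.194,-1.445)
E
```

```text
pos [0.566  0.2982 0.1949] yang 0.193 z [ 0.003  0.001 -1.   ] t 5.12 w 0.151 F [ 0.7  0.4 -4.8] shift cm [-44.77 -17.66   0.  ] turn -1.504 j7 -0.62
```

Call:
{"method": "carry_out", "body": {
  "series": [
    [1, [-4, -1.5, 0], 0.12],
    [1, [-9.5, -3.7, 0], 0.29],
    [1, [-15.2, -5.9, 0], 0.46],
    [1, [-21, -8.1, 0], 0.63],
    [1, [-26.8, -10.4, 0], 0.8],
    [1, [-32.6, -12.6, 0], 0.97],
    [1, [-38.4, -14.9, 0], 1.14],
    [1, [-42, -16.3, 0], 1.31]
  ]
}}

```text
time: 6.12
position: [0.4837, -0.1492, 0.192]
tool_rot: [0.975, 0.22, -0.001, -0.0]
ft_force: [0.1, 0.5, -2.5]
width: 0.15
finger_force: 39.9
```

```bash
python3 -c "
from h import *
go(.4815,-.1746,.194,-1.445)"
```

```text
pos [ 0.4837 -0.1492  0.192 ] yang -1.126 z [-0.003 -0.    -1.   ] t 6.12 w 0.15 F [ 0.1  0.5 -2.5] shift cm [-1.29  2.2  -0.2 ] turn 0.319 j7 -0.98
```

Call:
{"method": "carry_out", "body": {
  "series": [
    [1, [-0.6, 1.1, 0], 0.16],
    [1, [-1.3, 2.2, 0], 0.32],
    [1, [-1.3, 2.2, 2], 0.32],
    [1, [-1.3, 2.2, 3.7], 0.32],
    [1, [-1.3, 2.2, 3.7], 0.32],
    [1, [-1.3, 2.2, 3.7], 0.32]
  ]
}}

```text
time: 6.88
position: [0.484, -0.171, 0.1563]
tool_rot: [0.998, 0.067, -0.0, -0.0]
ft_force: [0.2, -0.5, -3.9]
width: 0.144
finger_force: 39.9
```

```bash
python3 - <<'E'
from h import *
go(.4815,-.1746,.155,-1.445)
s=capture("scene");t=capture("top");p=bot.get_obs()["position"]
c=p+[-.003,-.0004,-.0236]
print("pred collar underside",proj(s,c),proj(t,c),"head foot",proj(s,c-[0,0,.026]),"slot",proj(s,np.array([.4785,-.175,.08])))
cv2.imwrite("pics/z6.png",np.hstack([crop(s,170,195,5,400,500),crop(t,519,327,4,400,500)]))
E
```

```text
pos [ 0.484  -0.171   0.1563] yang -1.437 z [-0.  0. -1.] t 6.88 w 0.144 F [ 0.2 -0.5 -3.9] shift cm [-0.29  0.32  0.13] turn 0.008 j7 -1.25
pred collar underside [164.53535489 190.31931222] [527.03142161 322.42484969] head foot [167.48202181 201.63628769] slot [169.14604514 212.24869665]
```

View pics/z6.png

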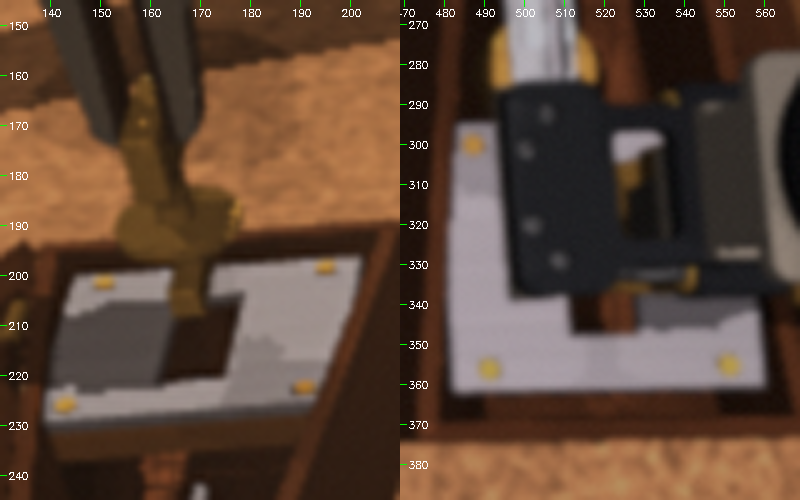

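The key hangs above the slot with its foot at about (168,208) in scene and the slot centred at (169,212). Measured pose readings vary, so I'll average a few.

```bash
python3 - <<'E'
from h import *
for i in range(6):
    go(.4815,-.1746,.155,-1.445); capture("top")
E
```

```text
pos [ 0.4843 -0.1712  0.1568] yang -1.437 z [ 0.001 -0.    -1.   ] t 6.97 w 0.144 F [ 0.   0.4 -3.3] shift cm [-0.32  0.3   0.18] turn 0.008 j7 -1.25
pos [ 0.4843 -0.1713  0.1569] yang -1.437 z [ 0.001 -0.    -1.   ] t 7.03 w 0.147 F [ 0.6  0.4 -2.9] shift cm [-0.32  0.29  0.19] turn 0.008 j7 -1.25
pos [ 0.4842 -0.1713  0.1569] yang -1.437 z [ 0.001 -0.    -1.   ] t 7.08 w 0.143 F [ 0.9  0.1 -4.1] shift cm [-0.31  0.29  0.19] turn 0.008 j7 -1.25
pos [ 0.4841 -0.1713  0.1568] yang -1.437 z [ 0.001 -0.    -1.   ] t 7.12 w 0.146 F [-0.   0.  -3.8] shift cm [-0.3   0.29  0.18] turn 0.008 j7 -1.25
pos [ 0.484  -0.1713  0.1567] yang -1.437 z [ 0.001 -0.    -1.   ] t 7.17 w 0.151 F [ 0.4  1.2 -3.4] shift cm [-0.29  0.29  0.17] turn 0.008 j7 -1.25
pos [ 0.4839 -0.1713  0.1566] yang -1.437 z [ 0.001 -0.    -1.   ] t 7.22 w 0.145 F [ 0.3  1.1 -3.5] shift cm [-0.29  0.29  0.16] turn 0.008 j7 -1.25
```

Call:
{"method": "carry_out", "body": {
  "series": [
    [1, [-0.3, 0.3, 0], 0.01],
    [1, [-0.3, 0.3, 0.5], 0.01],
    [1, [-0.3, 0.3, 1.5], 0.01],
    [1, [-0.3, 0.3, 2.2], 0.01],
    [1, [-0.3, 0.3, 2.8], 0.01],
    [1, [-0.3, 0.3, 3.4], 0.01],
    [1, [-0.3, 0.3, 3.4], 0.01]
  ]
}}

```text
time: 8.15
position: [0.4809, -0.1745, 0.1217]
tool_rot: [0.998, 0.062, -0.001, -0.0]
ft_force: [-0.3, 0.9, -4.5]
width: 0.148
finger_force: 39.9
```

```bash
python3 - <<'E'
from h import *
go(.4815,-.1746,.1036,-1.445)
s=capture("scene")
cv2.imwrite("pics/z7.png",crop(s,170,205,6,480,420))
E
```

```text
pos [ 0.4809 -0.1745  0.1217] yang -1.447 z [-0.001  0.    -1.   ] t 8.15 w 0.148 F [-0.3  0.9 -4.5] shift cm [0.06 0.02 1.81] turn -0.002 j7 -1.26
```

View pics/z7.png

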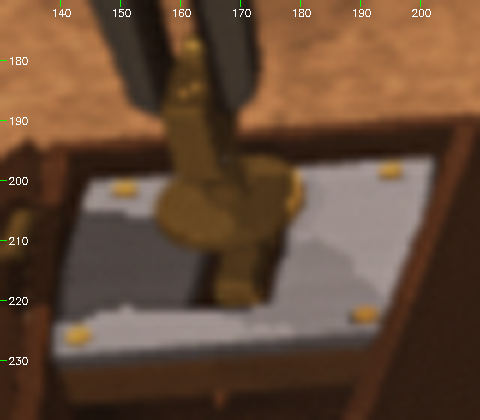

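The head is in the slot, centred at about (169.7,216) against the slot's 168.4, with no contact force. I'll nudge 1.5 mm and lower further.

Call:
{"method": "carry_out", "body": {
  "series": [
    [1, [0, 0.15, 0], 0],
    [1, [0, 0.15, 0.5], 0],
    [1, [0, 0.15, 1], 0],
    [1, [0, 0.15, 1.4], 0],
    [1, [0, 0.15, 1.6], 0],
    [1, [0, 0.15, 1.6], 0]
  ]
}}

```text
time: 8.95
position: [0.4813, -0.1761, 0.1061]
tool_rot: [0.998, 0.062, -0.0, -0.0]
ft_force: [-0.2, 0.7, -3.1]
width: 0.146
finger_force: 39.9
```

Call:
{"method": "carry_out", "body": {
  "series": [
    [1, [0, 0, 0.1], 0],
    [1, [0, 0, 0.2], 0],
    [1, [0, 0, 0.2], 0]
  ]
}}

```text
time: 9.32
position: [0.4813, -0.1761, 0.1042]
tool_rot: [0.998, 0.062, -0.0, 0.0]
ft_force: [-0.2, -0.1, -4.2]
width: 0.148
finger_force: 39.9
```

Call:
{"method": "carry_out", "body": {
  "series": [
    [1, [0, 0, 0.1], 0],
    [1, [0, 0, 0.1], 0]
  ]
}}

```text
time: 9.57
position: [0.4816, -0.1761, 0.1035]
tool_rot: [0.998, 0.062, 0.0, 0.0]
ft_force: [0.2, 0.4, -1.0]
width: 0.146
finger_force: 40.0
```

Call:
{"method": "carry_out", "body": {
  "series": [
    [1, [0, 0, 0.1], 0],
    [1, [0, 0, 0.1], 0]
  ]
}}

```text
time: 9.82
position: [0.4817, -0.1759, 0.1034]
tool_rot: [0.998, 0.062, 0.0, 0.0]
ft_force: [-3.1, 1.7, 6.9]
width: 0.147
finger_force: 40.0
```

The collar is seated: 10 N of contact and z has stopped changing. Next is the quarter turn about the key's own axis.

Call:
{"method": "carry_out", "body": {
  "series": [
    [1, [0, 0, -0.1], 0],
    [1, [0, -0.04, -0.1], -0.15],
    [1, [-0.02, -0.1, -0.1], -0.32],
    [1, [-0.04, -0.14, -0.1], -0.49],
    [1, [-0.07, -0.18, -0.1], -0.66],
    [1, [-0.1, -0.22, -0.1], -0.83],
    [1, [-0.14, -0.25, -0.1], -1.0],
    [1, [-0.18, -0.28, -0.1], -1.17]
  ]
}}

```text
time: 10.82
position: [0.4796, -0.1745, 0.1034]
tool_rot: [0.796, 0.605, 0.0, 0.001]
ft_force: [0.4, -1.6, -1.0]
width: 0.149
finger_force: 39.9
```

```bash
python3 -c "
from h import *
go(.4785,-.172,.1034,.126)"
```

```text
pos [ 0.4796 -0.1745  0.1034] yang -0.272 z [ 0.001 -0.001 -1.   ] t 10.82 w 0.149 F [ 0.4 -1.6 -1. ] shift cm [ 0.21 -0.17  0.  ] turn -0.398 j7 -0.22
```

Call:
{"method": "carry_out", "body": {
  "series": [
    [1, [0, -0.05, 0], -0.15],
    [1, [0, -0.1, 0], -0.3],
    [1, [0, -0.1, 0], -0.4],
    [1, [0, -0.1, 0.05], -0.4],
    [1, [0, -0.1, 0.05], -0.4]
  ]
}}

```text
time: 11.45
position: [0.4789, -0.1739, 0.1033]
tool_rot: [0.663, 0.748, 0.0, 0.001]
ft_force: [-0.1, -1.5, 4.9]
width: 0.148
finger_force: 40.0
```

```bash
python3 -c "
from h import *
go(.4785,-.172,.1034,.126)
s=capture('scene');t=capture('top')
cv2.imwrite('pics/z8.png',np.hstack([crop(s,170,205,5,400,400),crop(t,519,327,4,400,400)]))"
```

```text
pos [ 0.4789 -0.1739  0.1033] yang 0.121 z [ 0.001 -0.001 -1.   ] t 11.45 w 0.148 F [-0.1 -1.5  4.9] shift cm [ 0.2  -0.02 -0.01] turn -0.005 j7 0.12
```

View pics/z8.png

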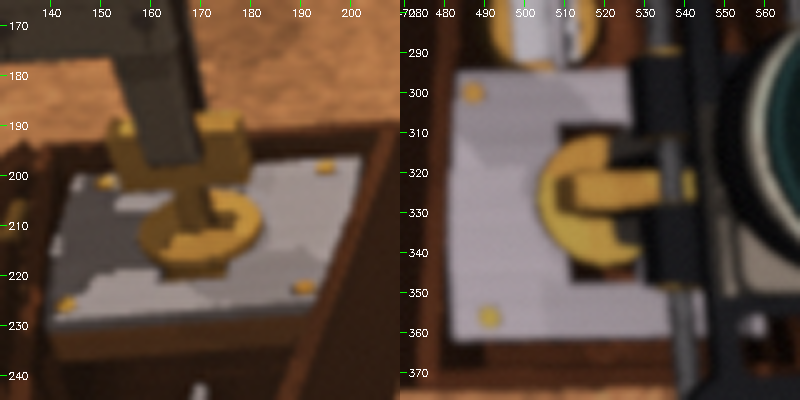

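The bar now lies across the slot and the collar sits flat, centred at about (170,210) in scene and (519,327) in top. I'll release and retreat straight up.

Call:
{"method": "carry_out", "body": {
  "series": [
    [1, [0, 0, -0.05], 0],
    [0.5, [0, 0, -0.05], 0],
    [0.5, [0, 0, -0.05], 0],
    [0.5, [0, 0, -0.05], 0],
    [0.5, [0, 0, -2], 0],
    [0.5, [0, 0, -6], 0],
    [0.5, [0, 0, -11], 0],
    [0.5, [0, 0, -14], 0]
  ]
}}

```text
time: 12.55
position: [0.479, -0.1731, 0.2451]
tool_rot: [0.662, 0.749, 0.0, 0.001]
ft_force: [0.4, -0.8, -0.3]
width: 0.502
finger_force: 0.0
```

```bash
python3 -c "
from h import *
go(.4785,-.172,.1034,.126)
s=capture('scene');t=capture('top')
cv2.imwrite('pics/z9.png',np.hstack([crop(s,170,205,5,400,400),crop(s,395,250,3.5,400,400)]))"
```

```text
pos [ 0.479  -0.1731  0.2451] yang 0.123 z [ 0.002 -0.001 -1.   ] t 12.55 w 0.502 F [ 0.4 -0.8 -0.3] shift cm [ 0.14 -0.06 14.17] turn -0.003 j7 0.26
```

View pics/z9.png

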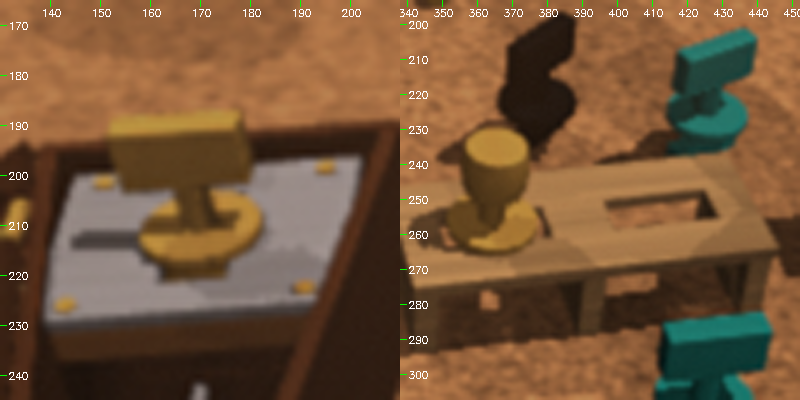

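The key is flat on the plate at about (170,210) with its bar across the slot, the gripper is clear, and the pin hasn't moved in the rack at (367,247).

```bash
python3 -c "
from rig import bot
print(bot.hand_in())"
```

```text
the job is handed in; nothing more can be done
None
```

The brass key is seated in the slot, given its quarter turn with the bar crosswise over the plate and released; the pin was left in the rack, and I handed the job in at about 12.6 s (no verdict was returned).

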